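# Set the tube colour meter to its third filter and take a reading

### The job

On the tube colour meter, push the filter lever with your fingertips, from its home end, to the third click along its slot: go one click at a time, let it rest for about a second in each click, and never run it past the third. Push only on its home-side face and do not take hold of it or press on its other sides. Then press the round read key all the way down, let it spring back, and leave the sensitivity slider, the tubes and everything else on the bench where they are.

Things in the scene. Friction and masses are not known exactly. Their poses are not given: they have to be found in the camera images.
- meter: Tube colour meter: fixed white box with flat grey top panel, 240 (its x) by 300 (its y) by 85 mm high, turned up to 0.55 rad either way. Origin: centre of its underside, on the bench; x points to the far side, y to its left. On the panel (meter frame): lever slot along y at x = -20 mm; read key at x -85, y -100; two 12 mm high collars with tubes at x 62, y 0 and -85; display block 20 mm high at x 82 to 112, y 15 to 125.
- filter_lever (a joint): Filter lever, an upright black paddle. Value in m: 0 at home at the slot's +y end, growing as it is pushed towards the meter's -y; stop at 0.112. Clicks (spring detents) at 0.022, 0.044, 0.066 (third), 0.088, 0.110. It starts home. Leaving a click takes 4 to 5 N; half way (11 mm) to the next it jumps on by itself and settles there; let go earlier it slips back.
- lever_foot (a point): Centre of the lever paddle at panel height, 85 mm above the bench; it moves with the lever (home: meter x -20, y 65 mm). The paddle is 34 mm wide (meter x), 14 mm thick (meter y), from 4 to 38 mm above the panel. On the panel beside the slot (its +x side) a short black line marks home and five small white dots the clicks; at rest the lever's centre is level with a mark.
- lever_push (a point): Centre of the lever's home-side face (the face to push, looking to the meter's +y), 21 mm above the panel; it moves with the lever. At home it is at meter x = -20, y = 72 mm, height 106 mm. Above the panel, 75 mm are free on the +y side of it.
- lever_guard: The rest of the lever paddle: its far (-y) face, with most of its two narrow sides and top, behind the 5 mm thick push plate. Not to be pressed or gripped. Origin at the lever's centre line at panel height.
- read_key (a joint): The read key, a round white spring button of 24 mm diameter in a low black ring of 40 mm diameter. Value in m: 0 up, 0.006 fully down; fully down takes about 4 N and it springs back.
- read_key_top (a point): Centre of the read key's top face, 18 mm above the panel when up, 103 mm above the bench.
- fader_top (a point): Top centre of the sensitivity slider, a small steel knob of 16 mm diameter, its top about 18 mm above the panel, anywhere along its 60 mm track (meter y -5 to +55 mm, x -85 mm). Leave alone.
- tube_a: Loose tube with grey foot (32 mm diameter, 35 mm high) and clear domed top, 80 mm high overall, standing in the collar behind the lever. Origin: centre of its underside. Leave alone.
- tube_b: A second, equal tube in the other collar. Leave alone.
- tube_c: Loose tube with grey foot, 100 mm high, standing on the bench at the meter's right (-y) side. Leave alone.
- jar: Small closed jar, 52 mm diameter, 65 mm high, on the bench right of the meter. Leave alone.
- mug: White mug, 74 mm diameter, 85 mm high, on the bench right of the meter. Leave alone.
- screwdriver: Screwdriver, 200 mm long, lying on the bench behind the meter (its +x side), along the meter's y. Leave alone.
- tube_rack: Fixed grey rack, 198 by 114 mm, 28 mm high, with eight white-footed tubes, 128 mm high overall, on the bench left (+y) of the meter, about 250 mm from the meter's centre. Origin: centre of its underside.

How it is judged (in metres and radians):
On the way, in this order (a step that is already met when the one before it is completed fails the run):
1. the filter lever rests in the first click (value of joint filter_lever between 0.018 and 0.026 m and velocity of joint filter_lever between -0.01 and 0.01 m/s), for 0.25 s.
2. the filter lever rests in the second click (value of joint filter_lever between 0.04 and 0.048 m and velocity of joint filter_lever between -0.01 and 0.01 m/s), for 0.25 s.
3. the filter lever rests in the third click (value of joint filter_lever between 0.062 and 0.07 m and velocity of joint filter_lever between -0.01 and 0.01 m/s), for 0.25 s.
4. the read key is pressed down (value of joint read_key above 0.0045 m and value of joint filter_lever between 0.062 and 0.07 m), for 0.05 s.
At the end, for the whole second after the job is handed in: The filter lever rests in the third click (0.066 m, within 4 mm) and the read key is up again (within 1 mm); the sensitivity slider is within 3 mm, and every loose thing within 12 mm, of where it started, the tubes, jar and mug upright (all of step 3 and value of joint read_key below 0.001 m and not (distance of tube_a from where it was at the start of the episode above 0.012 m) and not (distance of tube_b from where it was at the start of the episode above 0.012 m) and not (distance of tube_c from where it was at the start of the episode above 0.012 m) and not (distance of jar from where it was at the start of the episode above 0.012 m) and not (distance of mug from where it was at the start of the episode above 0.012 m) and not (distance of screwdriver from where it was at the start of the episode above 0.012 m) and not (distance of fader_top from where it was at the start of the episode above 0.003 m) and angle between each of tube_a, tube_b, tube_c, jar, mug's own z axis and vertical below 0.2 rad); the robot touches nothing.
It fails at once if the lever runs past the third click (beyond the ridge half way to the fourth) (value of joint filter_lever above 0.077 m).
It fails at once if the read key is pressed before the lever is in the third click (value of joint read_key above 0.003 m and value of joint filter_lever below 0.06 m).
It fails at once if the lever is gripped or pressed on a face other than its home-side face (over 2 N) (contact force between lever_guard and the fingers above 2 N).
It fails at once if the sensitivity slider is moved (over 3 mm) (distance of fader_top from where it was at the start of the episode above 0.003 m).
It fails at once if a loose thing is lifted, carried or shoved (over 30 mm) (distance of any of tube_a, tube_b, tube_c, jar, mug, screwdriver from where it was at the start of the episode above 0.03 m).
It also fails if it takes over 54 s, if anything falls off the work surface, if the arm or the gripper's body presses on something with over 40 N, if the wrist force passes 120 N, or if a joint passes its speed limit or range.

### The arm

A 6-joint arm with a two-finger parallel gripper is mounted at the origin on the work surface. World frame = base frame: x ahead of the robot, y to its left, z up, the work surface at z = 0. Lengths are in m, angles in degrees, forces in N, time in s.
With the tool pointing down it reaches from about 0.3 to 0.75 m from the base axis. Payload 8.5 kg.
Tool frame: the origin (TCP) lies between the finger pads; the fingertips stand 19 mm ahead of it and the grasp point (between the pads) is the TCP; z points along the fingers, y is the direction in which the jaws open and shut (so a half turn about z gives the same grasp; the last joint's range is limited). The gripper opens to 85 mm and grips with 20 to 120 N. Pads are 22 mm wide; open, the fingers measure 114 mm over their backs; the gripper's body (76 mm by 85 mm) begins 54 mm behind the grasp point. The pads swing forward as they close: fully open they stand 13 mm farther back than shut.
Start: joints at [-89.112, 21.807, 74.336, -0, 83.858, -12.336], TCP at [0.126, -0.535, 0.25] pointing down, gripper open.
Joint ranges: [-178.18, 178.18], [-50.72, 133.34], [12.68, 142.11], [-81.47, 261.47], [9.98, 163.14], [-165.26, 165.26]. Speed limits (degrees/s): [136.94, 136.94, 180, 180, 180, 180].

### API

Orientations are given as a 3x3 rotation matrix whose columns are the frame's x, y, z axes.
In Python, from rig import env gives the robot as it stands.
- The arm moves only by the shell command python3 -m pendant 'ROWS' [OPENING] [FORCE]. ROWS is JSON, a list of rows, each a list of 2 entries, a list of its own where there are three numbers: the shift along the tool's x, y, z scaled (see below), then the turn, a rotation vector about the tool's x, y, z scaled (see below). A call has 1 to 20 rows; each row shifts and turns the commanded pose from where the row before left it, along the tool's axes as they then stand; what a row does not reach is not made up. The controller multiplies each number of a shift by 0.1 m and each number of a turn by pi/2 rad. A row lasts 1/8 s, in which the tool goes at most 62.5 mm and 10.7 degrees, less where a joint would pass 70% of its speed; a pose out of reach is approached as far as the arm can. A call with a number of a shift or a turn outside -1 to 1 is refused whole. A call with a gripper value outside its range is refused whole. OPENING is the gripper command: -1 is shut, 1 is fully open, values between are in proportion, set as the call begins (- or left out, the last holds). The fingers move at their own pace and stop on an object; FORCE is the grip in N (left out, the last holds). Time passes only in rows, so rows that do not move let the fingers close. It gives the time, the measured TCP pose, the force and the opening at its end, in the units of the state.
- env.observe(): the state, without advancing time (a new reading comes with each control period).
- env.get_image(name): name is "scene" or "side" or "wrist"; returns a dict with "image" (384x512x3 uint8, red, green, blue), "K" (3x3 intrinsics, pixels), "R" (3x3) and "t" (3): a world point X has camera coordinates R X + t. Camera axes: x right, y down, z forward; pixel columns grow to the right and rows downward; lengths in m; the calibration is good to about 2 mm. A picture is of the moment at which its call begins. There is no depth.
- env.close_job(): hands the job in, once; it reports no verdict.
The state is a dict: "time_s": time; "q": joint angles; "qvel": joint speeds; "joint_efforts": joint torques, N m; "position": TCP position; "tool_rot": TCP orientation; "ft_force": force on the tool from outside, world axes, zero at the start; "wrist_torque": the same for the moment, N m; "grip_width": finger opening in m.
Only numpy, scipy, OpenCV 4.12 (cv2) and the standard library are available. Lean on these libraries where they do the work, as an engineer would, in place of code of your own. Each camera call takes 0.05 s, during which the arm holds its last target.

## Working session

There is one attempt and no reset: what is moved stays moved. The work goes in short steps, Python scripts to look and compute and a shell command to move; the robot and the scene stay as the last step left them, time stands still between calls to the robot, and variables do not carry over. Pictures are saved under pics/ and viewed, and the job is handed in when it is done.

```bash
mkdir -p pics; ls; python3 - <<'E'
from rig import env
import cv2
s=env.observe()
for k,v in s.items(): print(k,v)
for n in ["scene","side","wrist"]:
    d=env.get_image(n); cv2.imwrite(f"pics/a_{n}.png",d["image"][:,:,::-1]); print(n,d["K"].tolist(),d["R"].tolist(),d["t"].tolist())
E
```

```text
pics
time_s 0.0
q [-8.91122335e+01  2.18400044e+01  7.43851424e+01  5.49006487e-04
  8.38600846e+01 -1.23338478e+01]
qvel [-0.06965952  0.06429402  0.01021963 -0.04021927  0.05599245  0.07685245]
joint_efforts [-2.31026032e-03 -4.48461020e+01 -2.31286079e+01 -3.72480590e-04
  4.66756581e-03  8.11966430e-06]
position [ 0.12580863 -0.53513262  0.24971872]
tool_rot [[ 9.73492929e-01  2.28717113e-01 -1.35222852e-05]
 [ 2.28716880e-01 -9.73491847e-01  1.48753852e-03]
 [ 3.27061681e-04 -1.45120100e-03 -9.99998894e-01]]
ft_force [-0.23086154 -0.67321412 -0.36933052]
wrist_torque [-0.00246189  0.02432671  0.05824289]
grip_width 0.08571116220430734
scene [[458.02544670827854, 0.0, 248.84371954863548], [0.0, 458.02544670827854, 186.6958647750142], [0.0, 0.0, 1.0]] [[0.7188659741774569, 0.6950997796037739, 0.008246669914633166], [0.540665039831683, -0.5516156536740818, -0.6351389496208841], [-0.4369359516836543, 0.46103846587513764, -0.7723538742764221]] [-0.4547861171347573, -0.23600456489162905, 1.411109199635406]
side [[495.6113499479732, 0.0, 257.83281884052167], [0.0, 495.6113499479732, 192.70201469916037], [0.0, 0.0, 1.0]] [[0.9974361140372631, -0.07132015718107156, 0.005885031343269652], [-0.04484524571993517, -0.6870204153909519, -0.7252529577825676], [0.055768291623131704, 0.7231295762280171, -0.6884573433653867]] [-0.5759954329663487, 0.121526181342728, 1.0927014110594473]
wrist [[297.71269613143926, 0.0, 254.00820650363107], [0.0, 297.71269613143926, 190.47391921009506], [0.0, 0.0, 1.0]] [[0.22877759892493105, -0.9734786362199693, -0.0003937682727940119], [-0.9297553934576838, -0.21862201109125048, 0.2962420034410474], [-0.2884713479125643, -0.06740742607255122, -0.9551128312109427]] [-0.5489948451772343, -0.03876878943430766, 0.3790287892453114]
```

View pics/a_scene.png

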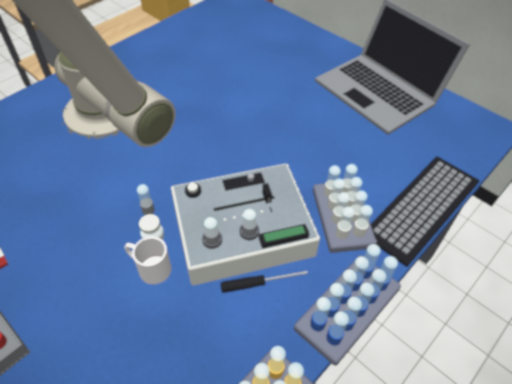

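View pics/a_side.png

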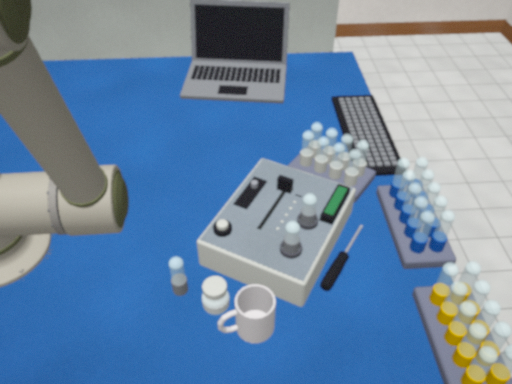

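View pics/a_wrist.png

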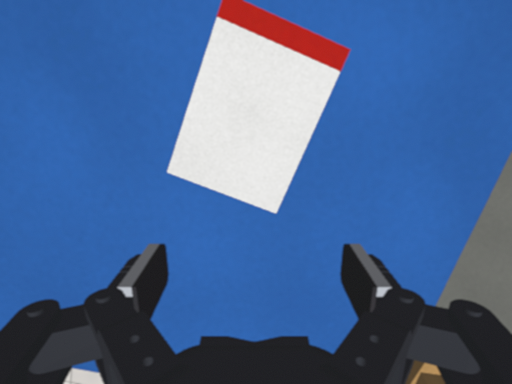

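The scene view shows the meter centred near (245,220) and the side view near (280,225). Both show the lever at home and all the panel features. I'll enlarge both.

```bash
python3 - <<'E'
import cv2
a=cv2.imread("pics/a_scene.png")[155:285,165:325]; cv2.imwrite("pics/b_scene.png",cv2.resize(a,None,fx=4.5,fy=4.5,interpolation=cv2.INTER_CUBIC))
a=cv2.imread("pics/a_side.png")[155:310,190:365]; cv2.imwrite("pics/b_side.png",cv2.resize(a,None,fx=3.8,fy=3.8,interpolation=cv2.INTER_CUBIC))
E
```

```text
(no output)
```

View pics/b_scene.png

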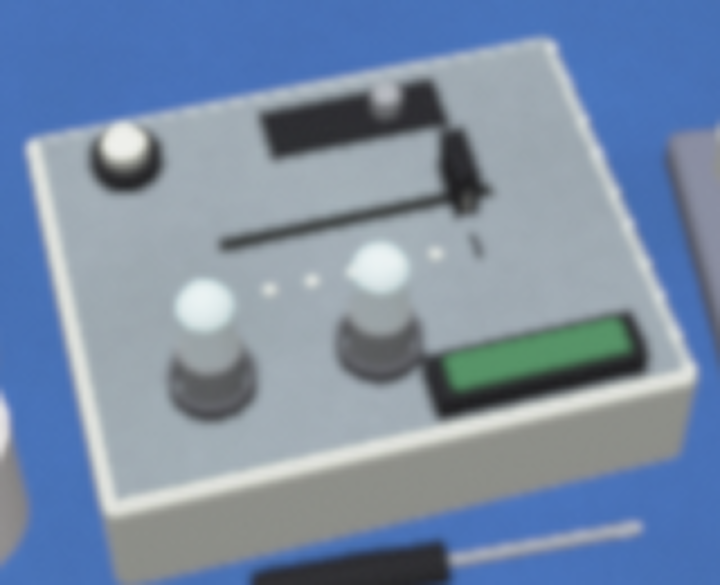

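View pics/b_side.png

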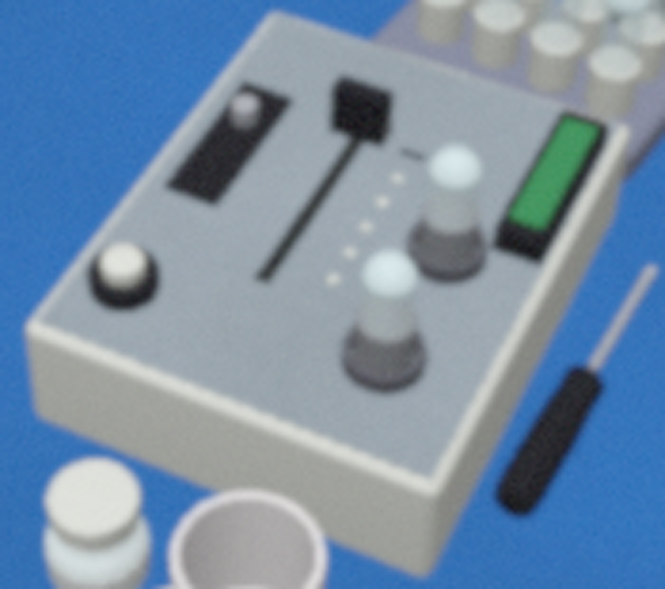

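```bash
cat > h.py <<'E'
import numpy as np, json
from scipy.optimize import least_squares
def T(p,X):
    x,y,a=p; c,s=np.cos(a),np.sin(a); X=np.asarray(X,float)
    return np.stack([x+c*X[...,0]-s*X[...,1], y+s*X[...,0]+c*X[...,1], X[...,2]],-1)
def proj(cam,X):
    K,R,t=map(np.array,cam); c=X@R.T+t; u=c@K.T; return u[...,:2]/u[...,2:]
E
python3 - <<'E'
from h import *
from rig import env
cams={n:[env.get_image(n)[k] for k in "KRt"] for n in ("scene","side")}
json.dump({n:[np.asarray(v).tolist() for v in c] for n,c in cams.items()},open("cams.json","w"))
z=.085
C=[[-.12,-.15,z],[-.12,.15,z],[.12,.15,z],[.12,-.15,z],[-.02,.052-.009,z],]
C=C[:4]+[[-.085,-.1,.103]]
ob={"scene":np.array([[27,143],[550,40],[695,372],[112,512],[123,143]])/4.5+[165,155],
"side":np.array([[28,328],[275,12],[628,125],[435,490],[123,262]])/3.8+[190,155]}
def f(p): return np.concatenate([(proj(cams[n],T(p,C))-ob[n]).ravel() for n in ob])
for names in (["scene"],["side"],["scene","side"]):
    g=lambda p:np.concatenate([(proj(cams[n],T(p,C))-ob[n]).ravel() for n in names])
    r=least_squares(g,[.5,-.1,0.],loss="soft_l1"); print(names,r.x,np.round(g(r.x).reshape(-1,2),1).tolist())
p=r.x; np.save("pose.npy",p)
for n,X in dict(push=[-.02,.072,.106],key=[-.085,-.1,.103]).items(): print(n,T(p,X))
E
```

```text
['scene'] [ 0.6248209  -0.01332604 -0.52864413] [[-0.8, -1.6], [0.0, -2.6], [2.5, 0.3], [-0.8, 0.9], [0.3, 0.2]]
['side'] [ 0.62466247 -0.0154689  -0.53950313] [[-2.1, -0.7], [-0.7, -1.6], [1.8, -0.4], [0.7, 1.3], [-0.0, 0.2]]
['scene', 'side'] [ 0.62461659 -0.01441245 -0.53485901] [[-0.9, -1.7], [0.1, -2.2], [1.9, 0.9], [-1.7, 0.9], [0.1, 0.2], [-1.9, -0.8], [-1.1, -1.8], [1.4, -0.9], [1.1, 0.8], [0.0, 0.0]]
push [0.6441096  0.05772646 0.106     ]
key [ 0.50051567 -0.05712032  0.103     ]
```

```bash
python3 - <<'E'
from h import *
import cv2
cams=json.load(open("cams.json")); z=.085
C=np.array([[-.12,-.15,z],[-.12,.15,z],[.12,.15,z],[.12,-.15,z],[-.085,-.1,.103]])
ob={"scene":np.array([[27,143],[550,40],[695,372],[112,512],[123,143]])/4.5+[165,155],
"side":np.array([[28,328],[275,12],[628,125],[435,490],[123,262]])/3.8+[190,155]}
def g(p):
    D=C.copy(); D[:4,:2]*=p[3]
    return np.concatenate([(proj(cams[n],T(p[:3],D))-ob[n]).ravel() for n in ob])
r=least_squares(g,[.62,-.01,-.53,1]); print(r.x,np.round(g(r.x).reshape(-1,2),1).tolist())
p=r.x[:3]; np.save("pose.npy",p)
for n,X in dict(push=[-.02,.072,.106],key=[-.085,-.1,.103]).items(): print(n,T(p,X))
def seg(im,n,L,o,s,col):
    q=((proj(cams[n],T(p,np.array(L)))-o+.5)*s).astype(int); cv2.polylines(im,[q.reshape(-1,1,2)],False,col,1)
for n,o,s in (("scene",[165,155],4.5),("side",[190,155],3.8)):
    im=cv2.imread(f"pics/b_{n}.png")
    for h in (.089,.123): seg(im,n,[[-.02+a,.065+b,h] for a,b in ((-.017,-.007),(-.017,.007),(.017,.007),(.017,-.007),(-.017,-.007))],o,s,(0,0,255))
    for y in (-.004,): seg(im,n,[[-.02,.065,z],[-.02,-.055,z]],o,s,(0,255,0))
    for cx,cy,rr,h in ((-.085,-.1,.012,.103),(-.085,-.1,.02,z),(.062,0,.016,z+.012),(.062,-.085,.016,z+.012)):
        t=np.linspace(0,6.3,30); seg(im,n,np.stack([cx+rr*np.cos(t),cy+rr*np.sin(t),0*t+h],1),o,s,(255,0,255))
    for k in range(6): seg(im,n,[[.0,.065-.022*k,z],[.02,.065-.022*k,z]],o,s,(0,255,255))
    cv2.imwrite(f"pics/c_{n}.png",im)
E
```

```text
[ 0.62509044 -0.01574289 -0.53588119  0.97746573] [[0.4, -0.8], [-1.0, -0.8], [-0.2, 0.8], [-0.8, -0.1], [-0.2, 0.6], [0.3, -1.0], [-0.4, -0.4], [0.2, 0.1], [0.7, -0.5], [0.3, 0.4]]
push [0.64465718 0.05637606 0.106     ]
key [ 0.50094593 -0.05832388  0.103     ]
```

View pics/c_scene.png

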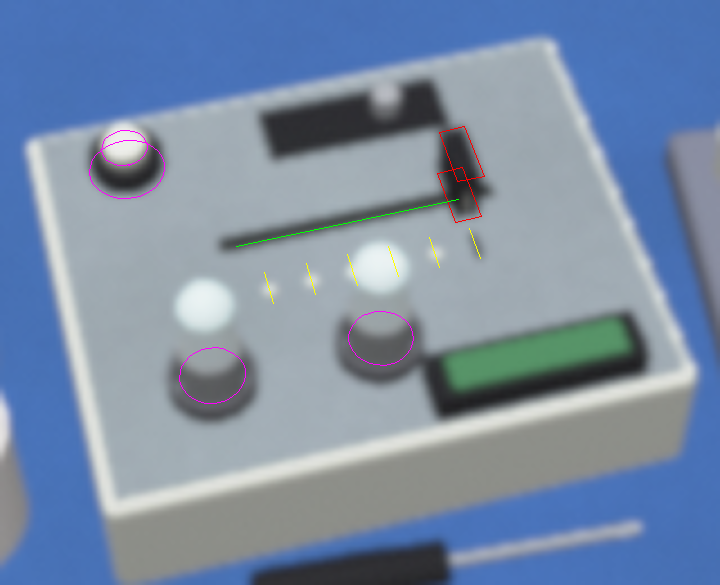

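View pics/c_side.png

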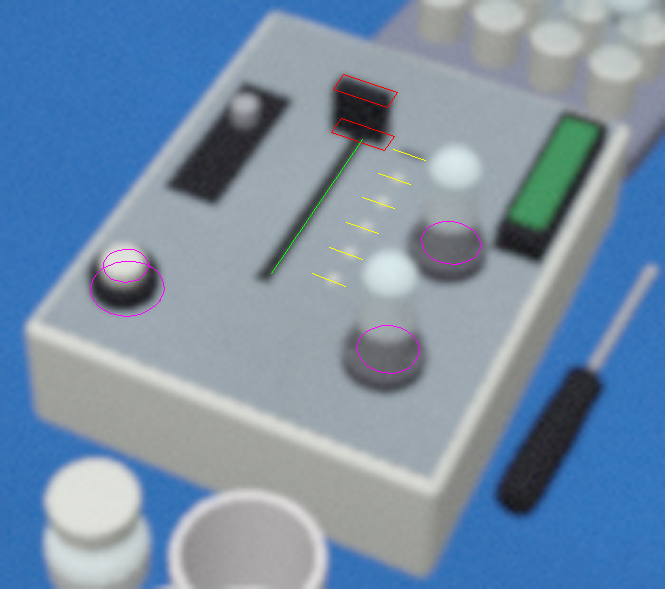

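```bash
python3 -m pendant '[[[0,0,-0.06],[0,0,-0.1]],[[0,0,-0.06],[0,0,-0.1]],[[0,0,-0.06],[0,0,-0.1]],[[0,0,-0.06],[0,0,-0.1]],[[0,0,-0.06],[0,0,-0.1]],[[0,0,0],[0,0,-0.012]]]' -1 40
python3 - <<'E'
from rig import env
import numpy as np
s=env.observe();R=np.array(s["tool_rot"]);print(R.round(3).tolist(),s["position"],s["q"])
print(R.T@(np.array([.6614,.0884,.28])-s["position"]))
E
```

```text
time_s: 1.2
position: [0.1258, -0.5355, 0.2806]
tool_rot: [[0.511, 0.86, -0.0], [0.86, -0.511, -0.001], [-0.001, 0.0, -1.0]]
ft_force: [0.4, -0.3, -0.7]
grip_width: 0.0002
[[0.511, 0.86, -0.0], [0.86, -0.511, -0.001], [-0.001, 0.0, -1.0]] [ 0.12580598 -0.53550306  0.28062062] [-8.91119353e+01  2.06766801e+01  7.10434455e+01 -2.14220419e-03
  8.82338366e+01 -5.83918832e+01]
[8.09957937e-01 1.41719774e-01 1.05667474e-04]
```

```bash
python3 -m pendant '[[[0.25,0.045,0],[0,0,0]],[[0.5,0.09,0],[0,0,0]],[[0.5,0.09,0],[0,0,0]],[[0.5,0.09,0],[0,0,0]],[[0.5,0.09,0],[0,0,0]],[[0.5,0.09,0],[0,0,0]],[[0.5,0.09,0],[0,0,0]],[[0.5,0.09,0],[0,0,0]],[[0.5,0.09,0],[0,0,0]],[[0.5,0.09,0],[0,0,0]],[[0.5,0.09,0],[0,0,0]],[[0.5,0.09,0],[0,0,0]],[[0.5,0.09,0],[0,0,0]],[[0.5,0.09,0],[0,0,0]],[[0.5,0.09,0],[0,0,0]],[[0.5,0.09,0],[0,0,0]],[[0.35,0.025,0],[0,0,0]],[[0,0,0],[0,0,0]]]'
python3 - <<'E'
from rig import env
import numpy as np,cv2
s=env.observe();R=np.array(s["tool_rot"]);print(s["position"],s["q"])
print(R.T@(np.array([.6614,.0884,.28])-s["position"]))
for n in ["wrist"]:
    d=env.get_image(n); cv2.imwrite(f"pics/d_{n}.png",cv2.resize(d["image"][:,:,::-1],None,fx=1.5,fy=1.5)); 
import json; json.dump({k:np.asarray(d[k]).tolist() for k in "KRt"},open("w1.json","w"))
E
```

```text
time_s: 3.45
position: [0.662, 0.0906, 0.2789]
tool_rot: [[0.51, 0.86, -0.001], [0.86, -0.51, 0.0], [-0.0, -0.001, -1.0]]
ft_force: [-0.1, -0.5, 0.2]
grip_width: 0.0004
[0.66203419 0.0906007  0.27885408] [-2.34042009e+00  3.36312894e+01  4.94426232e+01  1.46203418e-02
  9.70100377e+01  2.83566634e+01]
[-0.00221665  0.00057645 -0.00114568]
```

View pics/d_wrist.png

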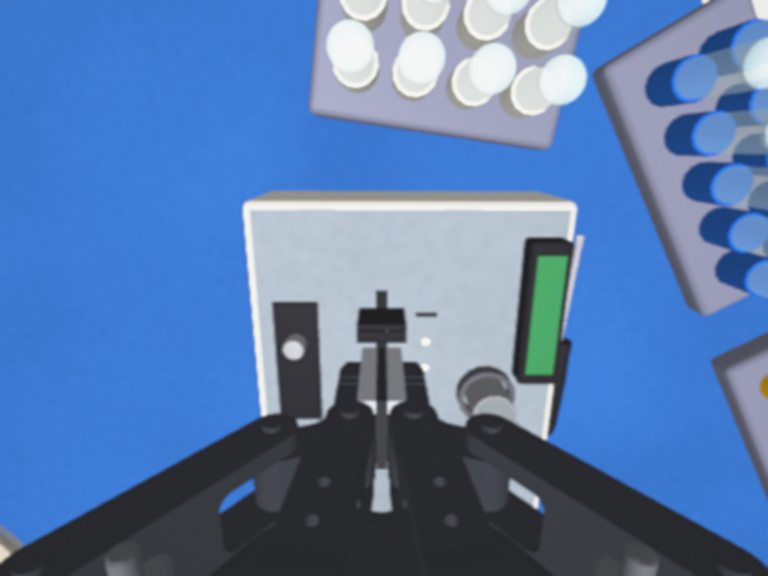

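The lever top/face is at about (381,325), in line with the finger pair (column 381). The home mark is at (426,314) and the first dots at (426,341) and (426,367). I'll check the pose against this view.

```bash
python3 - <<'E'
from h import *
import cv2
d=json.load(open("w1.json")); cam=[d[k] for k in "KRt"]; z=.085
p=np.load("pose.npy")
# features: px in 1.5x picture; mark x unknown -> fit too
F=[("dot0",426,314,.065),("dot1",426,341,.043),("dot2",426,367,.021)]
C=np.array([[-.12*.9775,.15*.9775,z],[.12*.9775,.15*.9775,z]])
ob=np.array([[245,203],[575,205],[426,314.5],[426,341.5],[426,367.5]])/1.5
def g(v):
    X=np.vstack([C,[[v[3],f[3],z] for f in F]])
    return (proj(cam,T(v[:3],X))-ob).ravel()
print(np.round(g([*p,.008]).reshape(-1,2),2).tolist())
r=least_squares(g,[*p,.008]);print(r.x,g(r.x).round(2))
print("wrist-only push",T(r.x[:3],[-.02,.072,.106]),"multi",T(p,[-.02,.072,.106]))
im=cv2.imread("pics/d_wrist.png")
for q,col in ((p,(0,0,255)),(r.x[:3],(0,255,0))):
    for h in (.089,.123):
        L=T(q,np.array([[-.02+a,.065+b,h] for a,b in ((-.017,-.007),(-.017,.007),(.017,.007),(.017,-.007),(-.017,-.007))]))
        cv2.polylines(im,[(proj(cam,L)*1.5).astype(int).reshape(-1,1,2)],False,col,1)
cv2.imwrite("pics/e_w.png",cv2.resize(im[180:440,230:590],None,fx=2.2,fy=2.2))
E
```

```text
[[1.95, 1.65], [3.87, 0.37], [-2.35, -0.4], [-2.88, -0.67], [-3.39, -0.92]]
[ 0.62181581 -0.01369447 -0.54170906  0.01493928] [-0.95  0.91  0.95  0.94  0.68 -0.4  -0.01 -0.67 -0.68 -0.92]
wrist-only push [0.64180251 0.05830923 0.106     ] multi [0.64465718 0.05637606 0.106     ]
```

View pics/e_w.png

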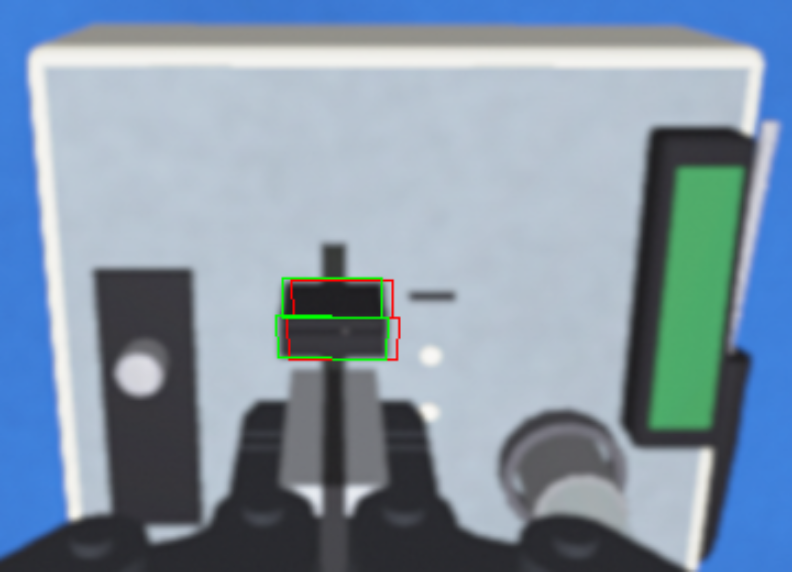

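```bash
python3 -m pendant '[[[0,0,0.3],[0,0,0]],[[0,0,0.4],[0,0,0]],[[0,0,0.4],[0,0,0]],[[0,0,0.3],[0,0,0]],[[0,0,0.15],[0,0,0]],[[0,0,0],[0,0,0]]]'
python3 - <<'E'
from rig import env
import numpy as np,cv2
s=env.observe();R=np.array(s["tool_rot"]);print(s["position"],s["ft_force"])
D=np.array(s["position"])-[.642,.0583,.106]; a=-.539
print("ym",D@[-np.sin(a),np.cos(a),0],"xm",D@[np.cos(a),np.sin(a),0], np.degrees(np.arctan2(R[1,0],R[0,0])))
ims=[env.get_image(n)["image"] for n in ("scene","side")]
a=ims[0][130:280,165:325];b=ims[1][130:280,190:350]
cv2.imwrite("pics/f.png",np.hstack([cv2.resize(x,(400,375),interpolation=2) for x in (a,b)])[:,:,::-1])
E
```

```text
time_s: 4.25
position: [0.6611, 0.088, 0.1251]
tool_rot: [[0.512, 0.859, -0.001], [0.859, -0.512, -0.0], [-0.001, -0.001, -1.0]]
ft_force: [-0.1, -0.2, 0.5]
grip_width: 0.0001
[0.66113843 0.08803968 0.12514138] [-0.12951151 -0.23501883  0.50423731]
ym 0.035346589367848305 xm 0.0011603024089862956 59.227779187307114
```

View pics/f.png

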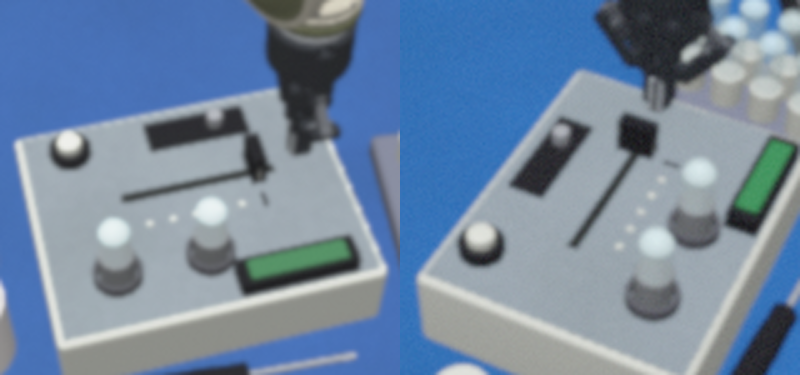

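The fingertips are on the home side of the lever, clear of the panel. The estimated gap is 24 mm.

```bash
cat > st.py <<'E'
from rig import env
import numpy as np
s=env.observe();D=np.array(s["position"])-[.642,.0583,.106]; a=-.539
Y=np.array([-np.sin(a),np.cos(a),0]);X=np.array([np.cos(a),np.sin(a),0])
print("t",s["time_s"],"front face ym rel home(mm) %.2f xm %.2f z %.4f"%((D@Y-.011)*1e3,(D@X)*1e3,s["position"][2]),"F ym %.2f xm %.2f z %.2f"%(s["ft_force"]@Y,s["ft_force"]@X,s["ft_force"][2]))
E
python3 -m pendant '[[[-0.03,0,0.02],[0,0,0]],[[-0.04,0.005,0.02],[0,0,0]],[[-0.04,0.005,0],[0,0,0]],[[-0.04,0,0],[0,0,0]],[[-0.03,0,0],[0,0,0]],[[-0.02,0,0],[0,0,0]],[[0,0,0],[0,0,0]]]'; python3 st.py
```

```text
time_s: 5.22
position: [0.652, 0.0708, 0.1214]
tool_rot: [[0.511, 0.86, 0.0], [0.86, -0.511, 0.0], [0.0, 0.0, -1.0]]
ft_force: [-0.4, -1.4, -0.4]
grip_width: -0.0
t 5.225 front face ym rel home(mm) 4.89 xm 2.19 z 0.1214 F ym -1.43 xm 0.37 z -0.35
```

```bash
python3 -m pendant '[[[-0.01,-0.01,0],[0,0,0]],[[-0.01,-0.01,0],[0,0,0]],[[-0.01,0,0],[0,0,0]],[[-0.01,0,0],[0,0,0]]]'; python3 st.py;python3 -m pendant '[[[-0.01,0,0],[0,0,0]],[[-0.01,0,0],[0,0,0]]]'; python3 st.py;python3 -m pendant '[[[-0.01,0,0],[0,0,0]],[[-0.01,0,0],[0,0,0]]]'; python3 st.py
```

```text
time_s: 5.72
position: [0.6483, 0.0685, 0.1213]
tool_rot: [[0.51, 0.86, 0.0], [0.86, -0.51, 0.0], [0.0, 0.0, -1.0]]
ft_force: [-0.0, -0.2, 0.3]
grip_width: -0.0001
t 5.725 front face ym rel home(mm) 0.94 xm 0.16 z 0.1213 F ym -0.21 xm 0.12 z 0.31
time_s: 5.98
position: [0.6476, 0.0672, 0.1214]
tool_rot: [[0.51, 0.86, 0.001], [0.86, -0.51, 0.001], [0.001, 0.0, -1.0]]
ft_force: [3.0, 4.5, -1.6]
grip_width: 0.0002
t 5.975 front face ym rel home(mm) -0.50 xm 0.20 z 0.1214 F ym 5.39 xm 0.24 z -1.60
time_s: 6.22
position: [0.6467, 0.0658, 0.1214]
tool_rot: [[0.51, 0.86, 0.001], [0.86, -0.51, 0.001], [0.002, 0.001, -1.0]]
ft_force: [3.6, 2.8, -0.9]
grip_width: 0.0001
t 6.225 front face ym rel home(mm) -2.20 xm 0.19 z 0.1214 F ym 4.26 xm 1.66 z -0.89
```

Contact came where expected, at 0 mm with about 4–5 N. I'll keep pushing in 1 mm rows.

```bash
python3 -m pendant '[[[-0.01,0,0],[0,0,0]],[[-0.01,0,0],[0,0,0]],[[-0.01,0,0],[0,0,0]],[[-0.01,0,0],[0,0,0]],[[-0.01,0,0],[0,0,0]],[[-0.01,0,0],[0,0,0]],[[-0.01,0,0],[0,0,0]]]'; python3 st.py;python3 -m pendant '[[[-0.01,0,0],[0,0,0]],[[-0.01,0,0],[0,0,0]]]'; python3 st.py;python3 -m pendant '[[[-0.01,0,0],[0,0,0]]]'; python3 st.py;python3 -m pendant '[[[-0.01,0,0],[0,0,0]]]'; python3 st.py
```

```text
time_s: 7.1
position: [0.6426, 0.0589, 0.1213]
tool_rot: [[0.511, 0.86, -0.0], [0.86, -0.511, -0.0], [-0.0, -0.0, -1.0]]
ft_force: [0.4, 1.9, -0.1]
grip_width: -0.0001
t 7.1 front face ym rel home(mm) -10.21 xm 0.23 z 0.1213 F ym 1.87 xm -0.65 z -0.11
time_s: 7.35
position: [0.6416, 0.0572, 0.1213]
tool_rot: [[0.511, 0.86, -0.0], [0.86, -0.511, -0.0], [-0.0, -0.0, -1.0]]
ft_force: [1.2, 0.7, 0.5]
grip_width: -0.0002
t 7.35 front face ym rel home(mm) -12.19 xm 0.22 z 0.1213 F ym 1.19 xm 0.66 z 0.51
time_s: 7.48
position: [0.6411, 0.0563, 0.1213]
tool_rot: [[0.51, 0.86, -0.0], [0.86, -0.51, -0.0], [-0.0, -0.0, -1.0]]
ft_force: [-0.2, 0.6, 0.5]
grip_width: 0.0001
t 7.475 front face ym rel home(mm) -13.18 xm 0.22 z 0.1213 F ym 0.39 xm -0.48 z 0.48
time_s: 7.6
position: [0.6406, 0.0555, 0.1213]
tool_rot: [[0.511, 0.86, -0.0], [0.86, -0.511, -0.0], [-0.0, -0.0, -1.0]]
ft_force: [-0.1, 0.0, 0.1]
grip_width: -0.0003
t 7.6 front face ym rel home(mm) -14.17 xm 0.22 z 0.1213 F ym -0.04 xm -0.14 z 0.07
```

Force has dropped to zero, so the lever jumped on. I'll let it rest for 1 s and look.

```bash
python3 -m pendant '[[[0,0,0],[0,0,0]],[[0,0,0],[0,0,0]],[[0,0,0],[0,0,0]],[[0,0,0],[0,0,0]],[[0,0,0],[0,0,0]],[[0,0,0],[0,0,0]],[[0,0,0],[0,0,0]],[[0,0,0],[0,0,0]]]'
cat > look.py <<'E'
import sys
from rig import env
import numpy as np,cv2
a=env.get_image("side")["image"][130:280,190:350];b=env.get_image("wrist")["image"]
cv2.imwrite(sys.argv[1],np.hstack([cv2.resize(a,(400,375),interpolation=2),cv2.resize(b[160:310,175:335],(400,375),interpolation=2)])[:,:,::-1])
E
python3 look.py pics/g.png; python3 st.py
```

```text
time_s: 8.6
position: [0.6406, 0.0556, 0.1213]
tool_rot: [[0.511, 0.86, -0.0], [0.86, -0.511, 0.0], [-0.0, -0.0, -1.0]]
ft_force: [0.4, -0.0, -0.3]
grip_width: 0.0002
t 8.7 front face ym rel home(mm) -14.03 xm 0.25 z 0.1213 F ym 0.54 xm 0.40 z -0.12
```

View pics/g.png

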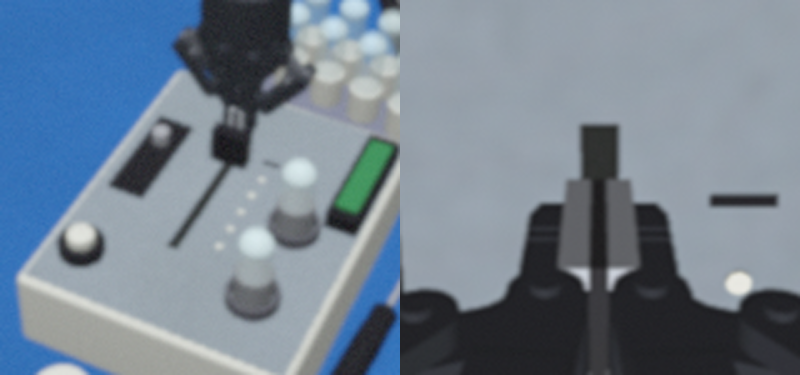

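The lever has moved to the first dot. On to the second click: contact expected at −22 mm, jump at −33 mm.

```bash
python3 -m pendant '[[[-0.015,0,0],[0,0,0]],[[-0.015,0,0],[0,0,0]],[[-0.015,0,0],[0,0,0]],[[-0.015,0,0],[0,0,0]],[[-0.01,0,0],[0,0,0]],[[-0.01,0,0],[0,0,0]],[[-0.01,0,0],[0,0,0]],[[-0.01,0,0],[0,0,0]]]'; python3 st.py;python3 -m pendant '[[[-0.01,0,0],[0,0,0]],[[-0.01,0,0],[0,0,0]],[[-0.01,0,0],[0,0,0]],[[-0.01,0,0],[0,0,0]],[[-0.01,0,0],[0,0,0]],[[-0.01,0,0],[0,0,0]],[[-0.01,0,0],[0,0,0]],[[-0.01,0,0],[0,0,0]]]'; python3 st.py;python3 -m pendant '[[[-0.01,0,0],[0,0,0]]]'; python3 st.py;python3 -m pendant '[[[-0.01,0,0],[0,0,0]]]'; python3 st.py
```

```text
time_s: 9.7
position: [0.636, 0.0479, 0.1214]
tool_rot: [[0.51, 0.86, 0.002], [0.86, -0.51, 0.002], [0.002, 0.001, -1.0]]
ft_force: [3.8, 5.9, -2.0]
grip_width: -0.0004
t 9.7 front face ym rel home(mm) -23.00 xm 0.24 z 0.1214 F ym 7.03 xm 0.17 z -1.99
time_s: 10.7
position: [0.6314, 0.04, 0.1213]
tool_rot: [[0.511, 0.86, -0.0], [0.86, -0.511, -0.0], [-0.0, -0.0, -1.0]]
ft_force: [0.5, 1.0, 0.8]
grip_width: -0.0001
t 10.7 front face ym rel home(mm) -32.19 xm 0.27 z 0.1213 F ym 1.09 xm -0.07 z 0.79
time_s: 10.82
position: [0.6308, 0.0391, 0.1213]
tool_rot: [[0.511, 0.86, -0.0], [0.86, -0.511, -0.0], [-0.0, -0.0, -1.0]]
ft_force: [0.7, 1.9, 0.2]
grip_width: 0.0003
t 10.825 front face ym rel home(mm) -33.20 xm 0.28 z 0.1213 F ym 2.00 xm -0.34 z 0.21
time_s: 10.95
position: [0.6303, 0.0383, 0.1213]
tool_rot: [[0.511, 0.86, -0.0], [0.86, -0.511, -0.0], [-0.0, -0.0, -1.0]]
ft_force: [0.1, -0.1, 0.5]
grip_width: -0.0001
t 10.95 front face ym rel home(mm) -34.15 xm 0.25 z 0.1213 F ym -0.02 xm 0.14 z 0.50
```

```bash
python3 -m pendant '[[[-0.01,0,0],[0,0,0]],[[-0.005,0,0],[0,0,0]],[[0,0,0],[0,0,0]],[[0,0,0],[0,0,0]],[[0,0,0],[0,0,0]],[[0,0,0],[0,0,0]],[[0,0,0],[0,0,0]],[[0,0,0],[0,0,0]],[[0,0,0],[0,0,0]],[[0,0,0],[0,0,0]]]'
python3 look.py pics/g2.png; python3 st.py
```

```text
time_s: 12.2
position: [0.6297, 0.0371, 0.1213]
tool_rot: [[0.51, 0.86, -0.0], [0.86, -0.51, 0.0], [0.0, -0.0, -1.0]]
ft_force: [0.4, -0.0, 0.8]
grip_width: -0.0
t 12.3 front face ym rel home(mm) -35.50 xm 0.29 z 0.1213 F ym -0.01 xm -1.00 z 0.16
```

View pics/g2.png

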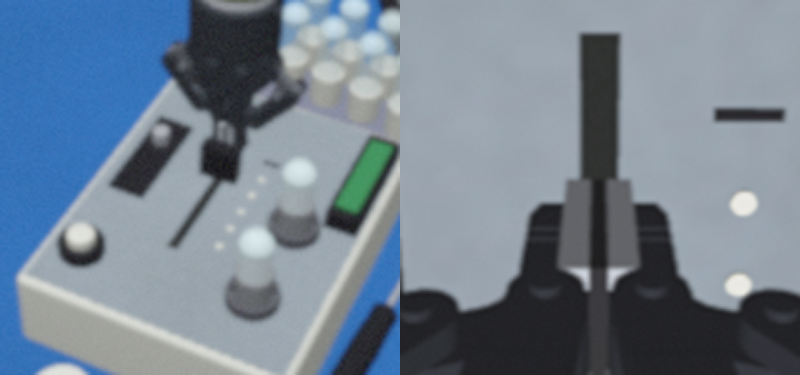

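The lever is now level with the second dot and there's no force on the fingers. Third click: contact expected at −44 mm, jump at −55 mm.

```bash
python3 -m pendant '[[[-0.015,0,0],[0,0,0]],[[-0.015,0,0],[0,0,0]],[[-0.015,0,0],[0,0,0]],[[-0.015,0,0],[0,0,0]],[[-0.01,0,0],[0,0,0]],[[-0.01,0,0],[0,0,0]],[[-0.01,0,0],[0,0,0]],[[-0.01,0,0],[0,0,0]]]'; python3 st.py;python3 -m pendant '[[[-0.01,0,0],[0,0,0]],[[-0.01,0,0],[0,0,0]],[[-0.01,0,0],[0,0,0]],[[-0.01,0,0],[0,0,0]],[[-0.01,0,0],[0,0,0]],[[-0.01,0,0],[0,0,0]],[[-0.01,0,0],[0,0,0]],[[-0.01,0,0],[0,0,0]]]'; python3 st.py;python3 -m pendant '[[[-0.01,0,0],[0,0,0]]]'; python3 st.py;python3 -m pendant '[[[-0.01,0,0],[0,0,0]]]'; python3 st.py
```

```text
time_s: 13.3
position: [0.625, 0.0292, 0.1214]
tool_rot: [[0.51, 0.86, 0.001], [0.86, -0.51, 0.001], [0.002, 0.0, -1.0]]
ft_force: [3.0, 5.6, -0.7]
grip_width: 0.0
t 13.3 front face ym rel home(mm) -44.74 xm 0.34 z 0.1214 F ym 6.33 xm -0.26 z -0.68
time_s: 14.3
position: [0.6204, 0.0215, 0.1213]
tool_rot: [[0.511, 0.86, -0.0], [0.86, -0.511, -0.0], [-0.0, -0.0, -1.0]]
ft_force: [0.4, 0.8, -0.4]
grip_width: 0.0002
t 14.3 front face ym rel home(mm) -53.73 xm 0.35 z 0.1213 F ym 0.84 xm -0.07 z -0.41
time_s: 14.42
position: [0.6199, 0.0206, 0.1213]
tool_rot: [[0.51, 0.86, -0.0], [0.86, -0.51, -0.0], [-0.0, -0.0, -1.0]]
ft_force: [0.5, -0.1, -0.1]
grip_width: 0.0001
t 14.425 front face ym rel home(mm) -54.69 xm 0.34 z 0.1213 F ym 0.19 xm 0.42 z -0.08
time_s: 14.55
position: [0.6194, 0.0198, 0.1213]
tool_rot: [[0.51, 0.86, -0.0], [0.86, -0.51, -0.0], [-0.0, -0.0, -1.0]]
ft_force: [0.3, 1.4, 0.2]
grip_width: 0.0003
t 14.55 front face ym rel home(mm) -55.68 xm 0.34 z 0.1213 F ym 1.38 xm -0.52 z 0.16
```

```bash
python3 -m pendant '[[[-0.01,0,0],[0,0,0]],[[-0.005,0,0],[0,0,0]],[[0,0,0],[0,0,0]],[[0,0,0],[0,0,0]],[[0,0,0],[0,0,0]],[[0,0,0],[0,0,0]],[[0,0,0],[0,0,0]],[[0,0,0],[0,0,0]],[[0,0,0],[0,0,0]],[[0,0,0],[0,0,0]]]'
python3 look.py pics/g3.png; python3 st.py
```

```text
time_s: 15.8
position: [0.6187, 0.0186, 0.1213]
tool_rot: [[0.51, 0.86, -0.0], [0.86, -0.51, 0.0], [-0.0, -0.0, -1.0]]
ft_force: [-0.2, -0.2, 0.4]
grip_width: -0.0001
t 15.9 front face ym rel home(mm) -57.01 xm 0.36 z 0.1213 F ym 0.29 xm 0.74 z -0.19
```

View pics/g3.png

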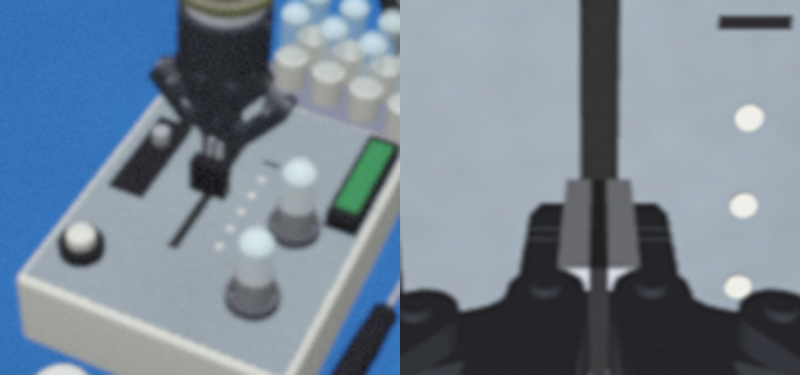

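```bash
python3 -m pendant '[[[0.03,0,0],[0,0,0]],[[0.07,0,0],[0,0,0]],[[0,0,-0.3],[0,0,0]],[[0,0,-0.4],[0,0,0]],[[0,0,-0.4],[0,0,0]],[[0,0,-0.3],[0,0,0]],[[0,0,0],[0,0,0]]]'
python3 - <<'E'
from rig import env
from h import *
import cv2
s=env.observe();R=np.array(s["tool_rot"])
for n,q in (("multi",np.load("pose.npy")),("wrist",[ 0.62181581,-0.01369447,-0.54170906])):
    k=T(q,[-.085,-.1,.103]); print(n,k,R.T@(k-s["position"]))
a=env.get_image("scene")["image"][130:280,165:325];b=env.get_image("side")["image"][130:280,190:350]
cv2.imwrite("pics/h.png",np.hstack([cv2.resize(x,(400,375),interpolation=2) for x in (a,b)])[:,:,::-1])
E
```

```text
time_s: 16.77
position: [0.6245, 0.0276, 0.2637]
tool_rot: [[0.51, 0.86, 0.005], [0.86, -0.51, -0.001], [0.002, 0.005, -1.0]]
ft_force: [-0.3, -0.2, -0.6]
grip_width: -0.0
multi [ 0.50094593 -0.05832388  0.103     ] [-0.13723725 -0.0632206   0.16015826]
wrist [ 0.49742526 -0.05555125  0.103     ] [-0.13664885 -0.06766313  0.16013912]
```

View pics/h.png

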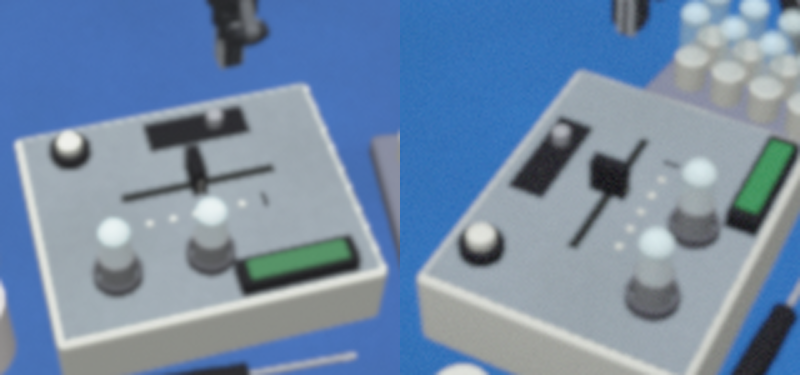

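```bash
python3 - <<'E'
from h import *
cams=json.load(open("cams.json"))
for q in (np.load("pose.npy"),[ 0.62181581,-0.01369447,-0.54170906]):
  for k in (2,3,4):
    P=np.array([[-.02,.065-.022*k,.123],[-.02,.065-.022*k,.089]])
    print(k,((proj(cams["side"],T(q,P))-[190,130])*2.5+[400,0]).round().tolist(),((proj(cams["scene"],T(q,P))-[165,130])*2.5).round().tolist())
ob={"scene":np.array([69,141])/2.5+[165,130],"side":np.array([80,236])/2.5+[190,130]}
g=lambda v:np.concatenate([proj(cams[n],np.array(v))-ob[n] for n in ob])
r=least_squares(g,[.5,-.06,.1]);print(r.x,r.fun)
g2=lambda v:g([*v,.103]);r=least_squares(g2,[.5,-.06]);print(r.x,r.fun)
E
```

```text
2 [[618.0, 152.0], [616.0, 181.0]] [[209.0, 156.0], [209.0, 179.0]]
3 [[607.0, 168.0], [606.0, 197.0]] [[186.0, 161.0], [186.0, 184.0]]
4 [[595.0, 185.0], [594.0, 213.0]] [[163.0, 166.0], [164.0, 189.0]]
2 [[614.0, 150.0], [613.0, 179.0]] [[208.0, 153.0], [208.0, 176.0]]
3 [[603.0, 166.0], [602.0, 195.0]] [[185.0, 158.0], [185.0, 181.0]]
4 [[591.0, 183.0], [590.0, 211.0]] [[162.0, 163.0], [163.0, 185.0]]
[ 0.49927559 -0.05584188  0.10141346] [-0.05990123  0.43379482 -0.18259997 -0.32810118]
[ 0.49969816 -0.05685813] [-3.21338320e-01  3.41912458e-01  3.26101288e-04 -5.03661163e-01]
```

The lever's position is ambiguous here, because it falls between the second- and third-click predictions. I'll check closely.

```bash
python3 - <<'E'
from h import *
from rig import env
import cv2
cams=json.load(open("cams.json")); q=(np.load("pose.npy")+[.62181581,-.01369447,-.54170906])/2
out=[]
for n,o in (("scene",[215,175]),("side",[245,170])):
    im=env.get_image(n)["image"][:,:,::-1]; im=im[o[1]:o[1]+50,o[0]:o[0]+50]
    im=cv2.resize(im,None,fx=8,fy=8,interpolation=cv2.INTER_CUBIC)
    for k,c in ((2,(0,255,255)),(3,(0,0,255))):
      for h in (.089,.123):
        L=T(q,np.array([[-.02+a,.065-.022*k+b,h] for a,b in ((-.017,-.007),(-.017,.007),(.017,.007),(.017,-.007),(-.017,-.007))]))
        cv2.polylines(im,[((proj(cams[n],L)-o+.5)*8).astype(int).reshape(-1,1,2)],False,c,1)
    out.append(im)
cv2.imwrite("pics/i.png",np.hstack(out))
E
```

```text
(no output)
```

View pics/i.png

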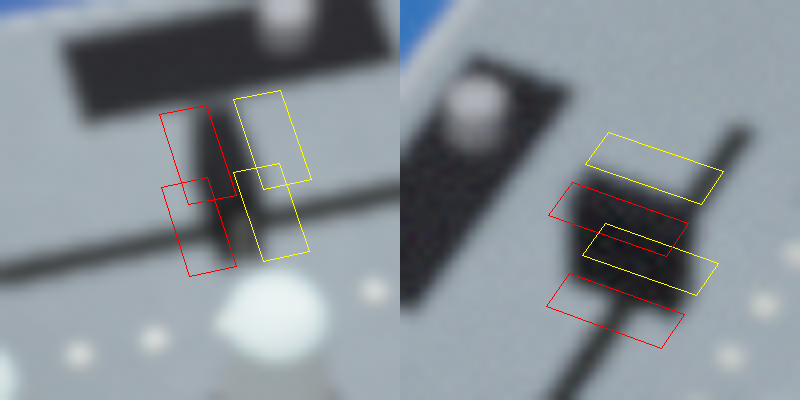

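```bash
python3 -m pendant '[[[0,0,0],[0,0,0]],[[0,0,0],[0,0,0]]]' | head -2; python3 - <<'E'
from h import *
from rig import env
import cv2
cams=json.load(open("cams.json")); q=np.array([.62181581,-.01369447,-.54170906]); q=(np.load("pose.npy")+q)/2
o=np.array([245,160]); s=6
ims=[cv2.imread("pics/a_side.png")]
for f in ("g","g2","g3"):
    im=cv2.imread(f"pics/{f}.png")[:,:400]; im=cv2.resize(im,(160,150),interpolation=cv2.INTER_AREA)
    F=np.zeros((384,512,3),np.uint8); F[130:280,190:350]=im; ims.append(F)
ims.append(np.ascontiguousarray(env.get_image("side")["image"][:,:,::-1]))
out=[]
for v,im in zip((0,.022,.044,.066,.066),ims):
    c=cv2.resize(im[o[1]:o[1]+55,o[0]:o[0]+45],None,fx=s,fy=s,interpolation=cv2.INTER_CUBIC)
    for h in (.089,.123):
        L=T(q,np.array([[-.02+a,.065-v+b,h] for a,b in ((-.017,-.007),(-.017,.007),(.017,.007),(.017,-.007),(-.017,-.007))]))
        cv2.polylines(c,[((proj(cams["side"],L)-o+.5)*s).astype(int).reshape(-1,1,2)],False,(0,0,255),1)
    out.append(c)
out.append(np.zeros_like(c))
cv2.imwrite("pics/j.png",cv2.resize(np.vstack([np.hstack(out[:3]),np.hstack(out[3:])]),(735,600)))
E
```

```text
time_s: 17.23
position: [0.6237, 0.0272, 0.2608]
```

View pics/j.png

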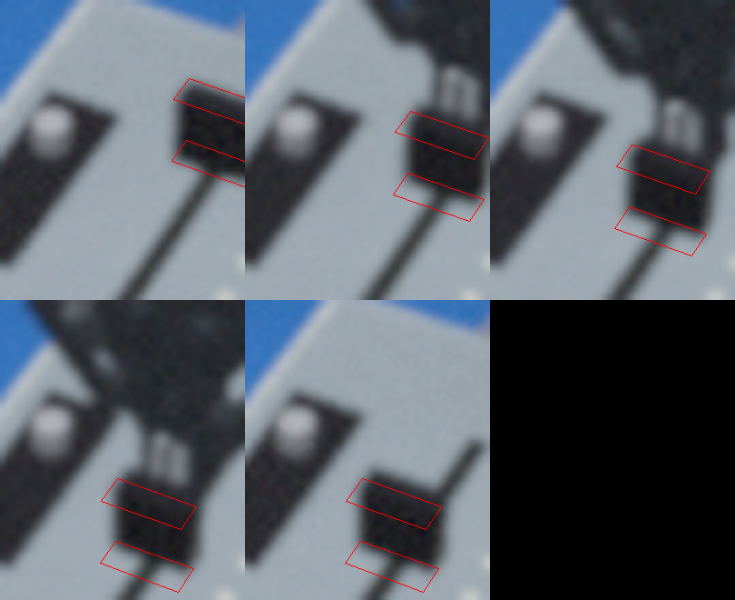

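The side view shows the lever about 8–9 mm short of the third dot, at about 57 mm. It stuck just past the ridge where the fingers left it, and the earlier clicks evidently finished during the following push. It is not yet in click 3, so I'll go back down on the home side and push it gently on to about 65 mm.

```bash
python3 st.py; python3 -m pendant '[[[0,0,0.3],[0,0,0]],[[0,0,0.4],[0,0,0]],[[0,0,0.4],[0,0,0]],[[0,0,0.25],[0,0,0]],[[0,0,0.05],[0,0,0]],[[0,0,0],[0,0,0]]]'; python3 st.py
```

```text
t 17.275 front face ym rel home(mm) -47.01 xm 0.30 z 0.2609 F ym -0.12 xm 0.24 z 0.03
time_s: 18.02
position: [0.6242, 0.0272, 0.122]
tool_rot: [[0.51, 0.86, 0.001], [0.86, -0.51, -0.0], [0.0, 0.001, -1.0]]
ft_force: [0.9, -0.2, 0.4]
grip_width: 0.0001
t 18.025 front face ym rel home(mm) -46.87 xm 0.68 z 0.1220 F ym 0.29 xm 0.85 z 0.40
```

```bash
python3 -m pendant '[[[-0.015,0,0],[0,0,0]],[[-0.015,0,0],[0,0,0]],[[-0.015,0,0],[0,0,0]],[[-0.015,0,0],[0,0,0]],[[-0.01,0,0],[0,0,0]],[[-0.01,0,0],[0,0,0]],[[-0.01,0,0],[0,0,0]]]'; python3 st.py;python3 -m pendant '[[[-0.01,0,0],[0,0,0]],[[-0.01,0,0],[0,0,0]]]'; python3 st.py;python3 -m pendant '[[[-0.01,0,0],[0,0,0]],[[-0.01,0,0],[0,0,0]]]'; python3 st.py; python3 -m pendant '[[[-0.01,0,0],[0,0,0]],[[0,0,0],[0,0,0]]]'; python3 st.py; python3 look.py pics/k.png
```

```text
time_s: 18.9
position: [0.6192, 0.0195, 0.1213]
tool_rot: [[0.51, 0.86, -0.0], [0.86, -0.51, 0.0], [0.0, -0.0, -1.0]]
ft_force: [0.3, -0.8, -0.8]
grip_width: 0.0001
t 18.9 front face ym rel home(mm) -56.06 xm 0.35 z 0.1213 F ym -0.53 xm 0.69 z -0.82
time_s: 19.15
position: [0.6182, 0.0178, 0.1213]
tool_rot: [[0.51, 0.86, 0.0], [0.86, -0.51, 0.0], [0.0, -0.0, -1.0]]
ft_force: [0.1, 0.6, -0.2]
grip_width: -0.0001
t 19.15 front face ym rel home(mm) -58.04 xm 0.35 z 0.1213 F ym 0.63 xm -0.20 z -0.22
time_s: 19.4
position: [0.6171, 0.0159, 0.1213]
tool_rot: [[0.511, 0.86, 0.0], [0.86, -0.511, -0.0], [-0.0, 0.0, -1.0]]
ft_force: [0.4, 0.1, 0.1]
grip_width: 0.0001
t 19.4 front face ym rel home(mm) -60.12 xm 0.39 z 0.1213 F ym 0.24 xm 0.30 z 0.11
time_s: 19.65
position: [0.6166, 0.0151, 0.1213]
tool_rot: [[0.511, 0.86, -0.0], [0.86, -0.511, 0.0], [-0.0, -0.0, -1.0]]
ft_force: [-0.7, -0.1, 0.5]
grip_width: -0.0001
t 19.65 front face ym rel home(mm) -61.08 xm 0.37 z 0.1213 F ym -0.41 xm -0.57 z 0.47
```

View pics/k.png

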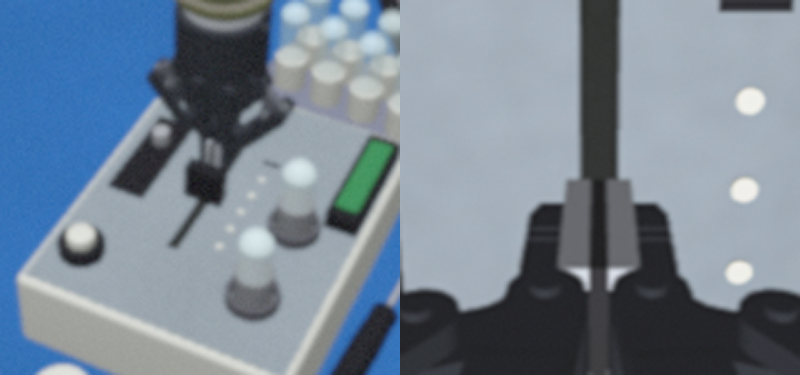

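```bash
python3 -m pendant '[[[-0.01,0,0],[0,0,0]],[[0,0,0],[0,0,0]]]'; python3 st.py;python3 -m pendant '[[[-0.01,0,0],[0,0,0]],[[0,0,0],[0,0,0]]]'; python3 st.py;python3 -m pendant '[[[-0.01,0,0],[0,0,0]],[[0,0,0],[0,0,0]]]'; python3 st.py; python3 look.py pics/k2.png
```

```text
time_s: 20.0
position: [0.6161, 0.0143, 0.1213]
tool_rot: [[0.511, 0.86, -0.0], [0.86, -0.511, -0.0], [-0.0, -0.0, -1.0]]
ft_force: [0.4, 0.0, -0.7]
grip_width: -0.0
t 20.0 front face ym rel home(mm) -62.08 xm 0.39 z 0.1213 F ym 0.23 xm 0.31 z -0.67
time_s: 20.25
position: [0.6156, 0.0134, 0.1213]
tool_rot: [[0.511, 0.86, -0.0], [0.86, -0.511, 0.0], [0.0, -0.0, -1.0]]
ft_force: [-0.2, 1.4, 0.5]
grip_width: -0.0
t 20.25 front face ym rel home(mm) -63.08 xm 0.39 z 0.1213 F ym 1.06 xm -0.92 z 0.55
time_s: 20.5
position: [0.6151, 0.0125, 0.1213]
tool_rot: [[0.511, 0.86, 0.0], [0.86, -0.511, -0.0], [0.0, 0.0, -1.0]]
ft_force: [0.2, -0.3, -0.0]
grip_width: -0.0001
t 20.5 front face ym rel home(mm) -64.09 xm 0.40 z 0.1213 F ym -0.09 xm 0.34 z -0.00
```

View pics/k2.png

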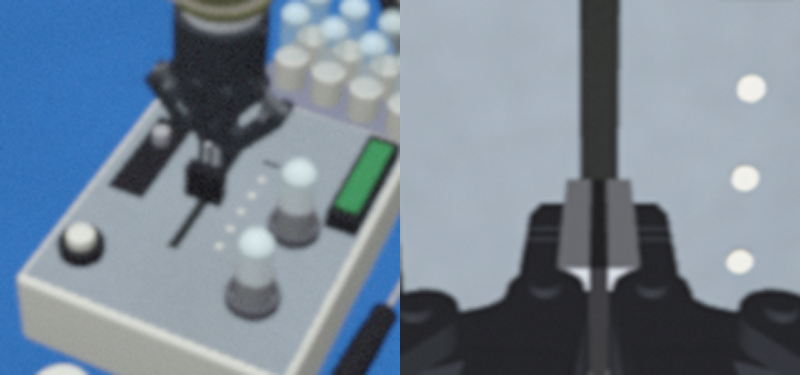

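The lever sits at (206,181) in both of the last two views, although the fingers came 3 mm closer with no force. So it has settled on its own in click 3 (predicted at (204–206,181)). I'll rest a second, retreat and check.

```bash
python3 -m pendant '[[[0,0,0],[0,0,0]],[[0,0,0],[0,0,0]],[[0,0,0],[0,0,0]],[[0,0,0],[0,0,0]],[[0,0,0],[0,0,0]],[[0,0,0],[0,0,0]],[[0.04,0,0],[0,0,0]],[[0.08,0,0],[0,0,0]],[[0,0,-0.3],[0,0,0]],[[0,0,-0.4],[0,0,0]],[[0,0,-0.4],[0,0,0]],[[0,0,-0.2],[0,0,0]],[[0,0,0],[0,0,0]],[[0,0,0],[0,0,0]]]'
python3 - <<'E'
from h import *
from rig import env
import cv2
cams=json.load(open("cams.json")); q=(np.load("pose.npy")+[.62181581,-.01369447,-.54170906])/2
out=[]
for n,o in (("scene",[215,175]),("side",[245,170])):
    im=env.get_image(n)["image"][:,:,::-1]; im=im[o[1]:o[1]+50,o[0]:o[0]+50]
    im=cv2.resize(im,None,fx=8,fy=8,interpolation=cv2.INTER_CUBIC)
    for k,c in ((3,(0,0,255)),):
      for h in (.089,.123):
        L=T(q,np.array([[-.02+a,.065-.022*k+b,h] for a,b in ((-.017,-.007),(-.017,.007),(.017,.007),(.017,-.007),(-.017,-.007))]))
        cv2.polylines(im,[((proj(cams[n],L)-o+.5)*8).astype(int).reshape(-1,1,2)],False,c,1)
    out.append(im)
cv2.imwrite("pics/l.png",np.hstack(out))
E
```

```text
time_s: 22.35
position: [0.621, 0.0232, 0.25]
tool_rot: [[0.51, 0.86, -0.002], [0.86, -0.51, 0.0], [-0.001, -0.002, -1.0]]
ft_force: [-0.1, 0.8, 0.1]
grip_width: 0.0
```

View pics/l.png

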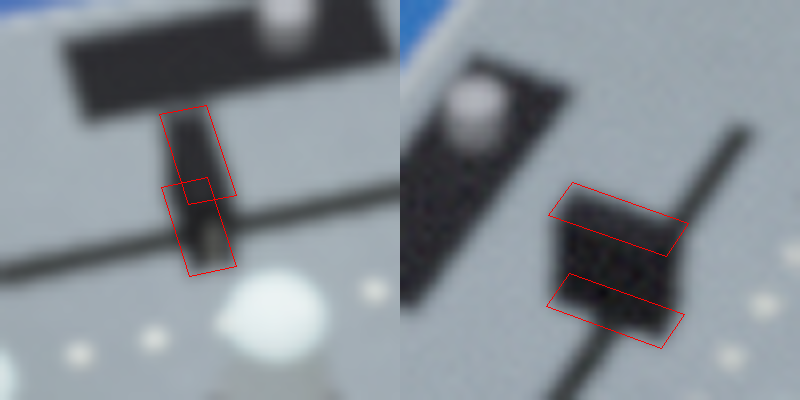

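The lever fits the third-click outline in both cameras. Now to the read key.

```bash
python3 -m pendant '[[[-0.11,-0.05,0],[0,0,0]],[[-0.2,-0.1,0],[0,0,0]],[[-0.2,-0.1,0],[0,0,0]],[[-0.2,-0.1,0],[0,0,0]],[[-0.2,-0.1,0],[0,0,0]],[[-0.2,-0.1,0],[0,0,0]],[[-0.2,-0.09,0],[0,0,0]],[[0,0,0.3],[0,0,0]],[[0,0,0.4],[0,0,0]],[[0,0,0.2],[0,0,0]],[[0,0,0],[0,0,0]],[[0,0,0],[0,0,0]]]'
python3 - <<'E'
from rig import env
import numpy as np,cv2
s=env.observe();R=np.array(s["tool_rot"]);print(R.T@(np.array([.499,-.0568,.122])-s["position"]))
a=env.get_image("scene")["image"][130:280,165:325];b=env.get_image("side")["image"][130:280,190:350]
cv2.imwrite("pics/m.png",np.hstack([cv2.resize(x,(400,375),interpolation=2) for x in (a,b)])[:,:,::-1])
E
```

```text
time_s: 23.95
position: [0.4995, -0.0573, 0.1622]
tool_rot: [[0.511, 0.86, 0.001], [0.86, -0.511, -0.0], [0.0, 0.001, -1.0]]
ft_force: [0.8, -0.2, -1.3]
grip_width: 0.0001
[ 0.00017134 -0.00072793  0.04022828]
```

View pics/m.png

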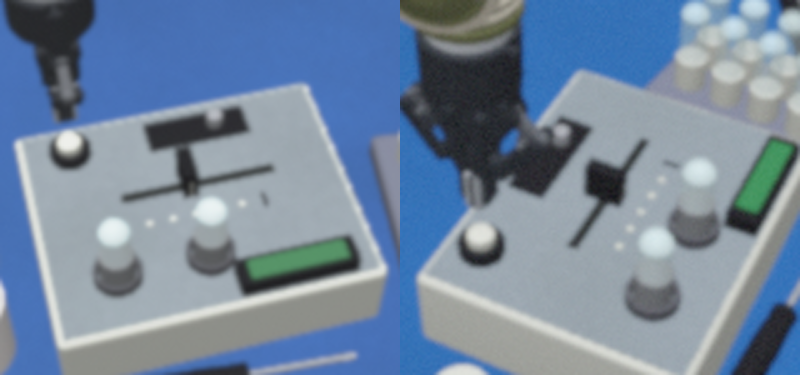

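The fingertips are directly above the key in both views. Descending.

```bash
python3 -m pendant '[[[0,0,0.15],[0,0,0]],[[0,0,0.12],[0,0,0]],[[0,0,0.06],[0,0,0]],[[0,0,0.02],[0,0,0]],[[0,0,0],[0,0,0]]]'; python3 -m pendant '[[[0,0,0.01],[0,0,0]],[[0,0,0.01],[0,0,0]],[[0,0,0.01],[0,0,0]],[[0,0,0.01],[0,0,0]],[[0,0,0.01],[0,0,0]],[[0,0,0],[0,0,0]]]'; python3 -m pendant '[[[0,0,0.01],[0,0,0]],[[0,0,0.01],[0,0,0]],[[0,0,0.01],[0,0,0]],[[0,0,0],[0,0,0]]]'
```

```text
time_s: 24.68
position: [0.4994, -0.0571, 0.1265]
tool_rot: [[0.51, 0.86, 0.0], [0.86, -0.51, -0.0], [0.0, 0.0, -1.0]]
ft_force: [0.1, -0.3, 1.1]
grip_width: -0.0003
time_s: 25.42
position: [0.4995, -0.0571, 0.1214]
tool_rot: [[0.511, 0.86, 0.001], [0.86, -0.511, -0.0], [0.0, 0.001, -1.0]]
ft_force: [1.7, -1.3, 3.0]
grip_width: 0.0
time_s: 25.92
position: [0.4996, -0.0571, 0.1198]
tool_rot: [[0.51, 0.86, 0.002], [0.86, -0.51, -0.001], [0.0, 0.002, -1.0]]
ft_force: [-2.9, 1.8, 18.2]
grip_width: 0.0003
```

```bash
python3 - <<'E'
from rig import env
import numpy as np,cv2
print(env.observe()["position"],env.observe()["ft_force"])
a=env.get_image("scene")["image"][165:215,165:215];b=env.get_image("side")["image"][195:245,197:247]
cv2.imwrite("pics/n.png",np.hstack([cv2.resize(x,(400,400),interpolation=2) for x in (a,b)])[:,:,::-1])
E
```

```text
[ 0.49962511 -0.05714587  0.11976971] [-2.92551134  1.82672016 18.16467022]
```

View pics/n.png

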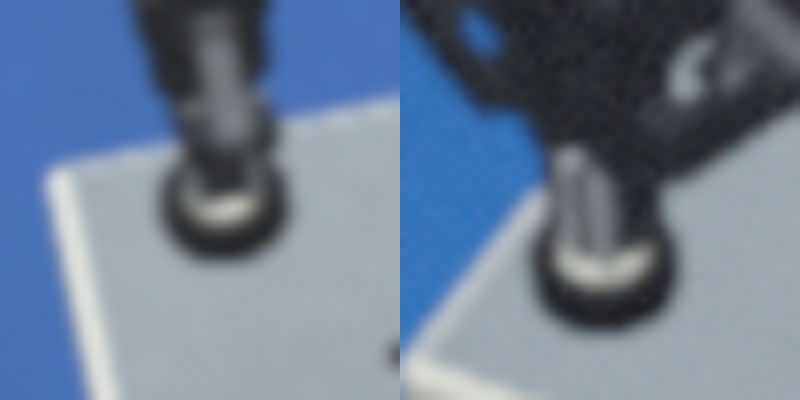

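The tips are centred on the key, which is down at ring level and on its stop at 18 N. I'll lift straight up and retreat.

```bash
python3 -m pendant '[[[0,0,0],[0,0,0]],[[0,0,-0.03],[0,0,0]],[[0,0,-0.1],[0,0,0]],[[0,0,-0.3],[0,0,0]],[[0,0,-0.4],[0,0,0]],[[0,0,-0.4],[0,0,0]],[[-0.2,-0.3,-0.2],[0,0,0]],[[-0.2,-0.4,0],[0,0,0]],[[-0.2,-0.3,0],[0,0,0]],[[0,0,0],[0,0,0]],[[0,0,0],[0,0,0]],[[0,0,0],[0,0,0]]]'
python3 - <<'E'
from rig import env
import numpy as np,cv2
a=env.get_image("scene")["image"][130:300,115:325];b=env.get_image("side")["image"][130:350,160:370]
cv2.imwrite("pics/o.png",np.hstack([cv2.resize(x,None,fx=1.9,fy=1.9,interpolation=2)[:323] for x in (a,b)])[:,:,::-1])
for n,o in (("scene",(slice(130,300),slice(115,325))),("side",(slice(130,350),slice(160,370)))):
    d=cv2.absdiff(cv2.imread(f"pics/a_{n}.png"),env.get_image(n)["image"][:,:,::-1].copy()).max(2)>60
    k,_,st,c=cv2.connectedComponentsWithStats(d.astype(np.uint8)); print(n,[(s.tolist()) for s in st[1:] if s[4]>15])
E
```

```text
time_s: 27.52
position: [0.3833, -0.0577, 0.2612]
tool_rot: [[0.51, 0.86, -0.0], [0.86, -0.51, 0.0], [-0.0, -0.001, -1.0]]
ft_force: [0.2, -0.4, -0.2]
grip_width: -0.0001
scene [[92, 0, 9, 3, 22], [141, 0, 25, 17, 319], [89, 0, 107, 146, 7554], [28, 2, 48, 22, 347], [70, 11, 32, 31, 317], [51, 68, 22, 36, 299], [82, 79, 23, 22, 90], [109, 107, 5, 4, 16], [111, 120, 12, 9, 64], [262, 184, 10, 14, 103], [235, 188, 9, 16, 101], [238, 205, 6, 4, 16]]
side [[0, 0, 32, 42, 807], [44, 37, 138, 141, 7088], [0, 47, 89, 97, 1606], [0, 131, 128, 104, 8110], [277, 176, 16, 17, 210], [264, 194, 14, 16, 156], [273, 202, 7, 10, 43], [32, 225, 16, 9, 111]]
```

View pics/o.png

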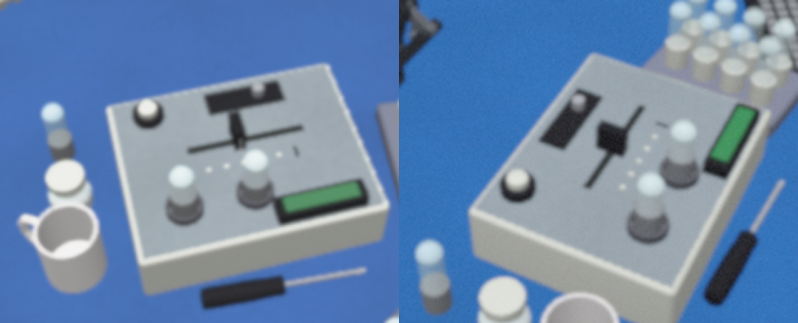

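Only the lever and the arm differ from the start, and the key is up. I'll compare the key's pressed and released appearance to confirm the full stroke.

```bash
python3 - <<'E'
from h import *
from rig import env
import cv2
cams=json.load(open("cams.json"))
im0=cv2.imread("pics/n.png")
a=env.get_image("scene")["image"][165:215,165:215];b=env.get_image("side")["image"][195:245,197:247]
im1=np.hstack([cv2.resize(x,(400,400),interpolation=2) for x in (a,b)])[:,:,::-1].copy()
t=np.linspace(0,6.3,40)
for im in (im0,im1):
  for i,(n,o) in enumerate((("scene",[165,165]),("side",[197,195]))):
    for h,c in ((.103,(0,0,255)),(.097,(0,200,0))):
      L=np.stack([.499+.012*np.cos(t),-.0568+.012*np.sin(t),0*t+h],1)
      cv2.polylines(im,[((proj(cams[n],L)-o+.5)*8+[400*i,0]).astype(int).reshape(-1,1,2)],False,c,1)
cv2.imwrite("pics/p.png",np.vstack([im0[100:],im1[100:]]))
E
```

```text
(no output)
```

View pics/p.png

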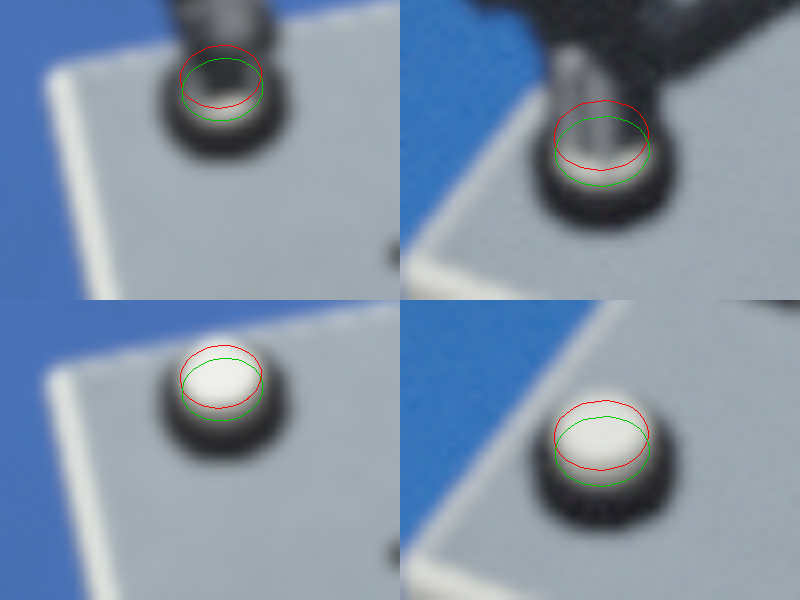

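When pressed, the key's white rim sat on the fully-down outline (green). Now it matches the up outline (red). Handing in.

```bash
python3 -c "
from rig import env
s=env.observe();print(s['time_s'],s['ft_force']);print(env.close_job())"
```

```text
27.825 [ 0.57554161 -0.17934879  0.72631044]
the job is handed in; nothing more can be done
None
```

The filter lever rests in the third click and the read key has been pressed and released. I handed the job in at about 28 s of the 54 s allowed. The rests in clicks 1 and 2 are the one part I could not confirm.

**What I did:** With the fingers shut, I pushed the lever on its home-side face only, in steps of 1 to 1.5 mm. I then pressed the read key straight down until it met its stop at about 18 N, lifted off and drew the arm clear.

**Last checks:**
- **Lever:** it matches the third-click outline in both the scene and side cameras.
- **Read key:** it looked fully down while pressed and is up again now.
- **Everything else:** comparing pictures with the start shows changes only at the lever and the arm. The sensitivity slider, tubes, jar, mug and screwdriver are where they were. The robot touches nothing.

**What disagreed:** I took the drop in pushing force as the jump to the next click. A check after the third push showed the lever had stopped short, at about 57 mm, and had not jumped to 66 mm. I went back down and pushed it on, and it settled in click 3.

The earlier pictures show the same thing had happened at clicks 1 and 2: during my one-second pauses the lever stood at roughly 14 and 36 mm. It reached those clicks only at the start of the next push. It moved at about 8 mm/s there, or sat in the click until the fingers caught up, so both steps were probably met. However, the deliberate one-second rests were not in the clicks themselves.

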